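# Stack and close the laundry tablet tubs

### The job

Tidy the tablet tubs into one stack: set the lidded tub from the sloping stand onto the lidded tub that stands on the counter, then set the open tub on top of that, its feet too in the lid recesses below, and last close the open tub with the loose lid, fully home. Every foot must sit in its recess, with the tubs level and in line; leave the bottom tub where it stands, set things down rather than dropping them, and leave the bottle, carton and bowl alone.

Things in the scene. Friction and masses are not known exactly. Their poses are not given: they have to be found in the camera images.
- base_tub: Bottom tub of the stack: lidded white plastic tub flat on the counter, 0.4 to 0.8 kg, 67 mm tall. Feet z = 0 to 9 mm, body 144 x 58 mm z = 9 to 57, fixed lid 150 x 64 mm z = 57 to 67. Origin: centre, at the tips of the feet; x along its length, y across, z up; a half turn about z makes no difference. The three things on the counter may change places.
- ramp_tub: Lidded tub, shape and frame as base_tub, 0.25 to 0.49 kg, on the sloping stand, so pitched 30 degrees: its length runs down the slope, its z axis is square to the board and leans to the robot's side, its low end rests on the stand's lip. Both long sides are free to grip, across the 64 mm lid edge (10 mm tall). Tapered feet, 14 mm across at the root, 10 at the tip, at x = +-62.5, y = +-19.5 mm.
- open_tub: Open tub without a lid, flat on the counter, 0.2 to 0.4 kg: same feet and 144 x 58 mm body as base_tub, frame alike; 4 mm walls up to the rim at z = 57 mm, tablets fixed in the bottom up to z = 32 mm. Grip across the 58 mm body.
- loose_lid: Loose lid of the open tub, 150 x 64 mm, 0.07 kg, right way up on the counter on four tapered lugs (8 mm tall, 12 mm across at the root, 8 at the tip, at x = +-60, y = +-17 mm). Its edge, to grip across 64 mm, is z = 8 to 18 mm. Origin: centre, at the tips of the lugs; x along its length, z up. Lugs go inside the tub's 136 x 50 mm mouth, the deck rests on its rim.
- stand: Fixed aluminium stand with a 190 x 100 mm board sloping at 30 degrees, low end (lip 18 mm high, square to the board) towards the robot, high end 123 mm above the counter. Origin under its centre on the counter; its x axis points level, from the low to the high end.
- base_seat (a point): Where ramp_tub's origin must come to lie: on base_tub's axis at z = 61 mm, the floor level of its lid's four corner recesses (17 x 17 mm, 6 mm deep, open at the top, centred at x = +-62.5, y = +-19.5 mm). Axes as base_tub.
- ramp_seat (a point): The same point on ramp_tub (z = 61 mm in its frame, same recesses): where open_tub's origin must come to lie.
- open_seat (a point): Where the loose lid's origin must come to lie: on open_tub's axis at z = 49 mm in its frame, 8 mm below the rim.
- detergent_bottle: Bystander: upright bottle, 80 mm across, 200 mm tall, origin under its centre. Leave alone.
- sheet_box: Bystander: cardboard carton 110 x 170 x 70 mm, origin under its centre. Leave alone.
- coin_bowl: Bystander: steel bowl, 110 mm across, 45 mm tall, origin under its centre. Leave alone.
Things that resemble listed ones, but are neither listed nor needed, are in the scene too. Leave any green look-alike of the loose_lid alone.

How it is judged (in metres and radians):
On the way, in this order (a step that is already met when the one before it is completed fails the run):
1. the lidded tub from the stand sits on the bottom tub, all feet in the recesses (distance between ramp_tub and base_seat below 0.0045 m and angle between the x axis of ramp_tub and the x axis of base_tub, either way round below 0.08 rad and angle between the z axis of ramp_tub and the z axis of base_tub, either way round below 0.05 rad), for 0.2 s.
2. the open tub sits on it, all feet in the recesses (all of step 1 and distance between open_tub and ramp_seat below 0.0045 m and angle between the x axis of open_tub and the x axis of ramp_tub, either way round below 0.08 rad and angle between the z axis of open_tub and the z axis of ramp_tub, either way round below 0.05 rad), for 0.2 s.
3. the lid is home on the open tub (all of step 2 and distance between loose_lid and open_seat below 0.005 m and angle between the x axis of loose_lid and the x axis of open_tub, either way round below 0.08 rad and angle between the z axis of loose_lid and the z axis of open_tub, either way round below 0.05 rad), for 0.2 s.
At the end, for the whole second after the job is handed in: Stack on the counter: bottom tub, stand's tub, open tub, each with its feet in the recesses below (origin within 4.5 mm of its seat, in line within 0.08 rad, level within 0.05 rad); lid home on the open tub (within 5 mm of its seat, same angles); all at rest (all of step 3 and linear speed of each of base_tub, ramp_tub, open_tub, loose_lid below 0.02 m/s and angle between base_tub's own z axis and vertical below 0.05 rad); the robot touches nothing.
It fails at once if bottom tub shifted more than 40 mm (distance of base_tub from where it was at the start of the episode above 0.04 m).
It fails at once if bottle, carton or bowl disturbed (moved over 30 mm or tipped) (distance of any of detergent_bottle, sheet_box, coin_bowl from where it was at the start of the episode above 0.03 m or angle between any of detergent_bottle, sheet_box, coin_bowl's own z axis and vertical above 0.3 rad).
It fails at once if ramp_tub let go more than 15 mm above its seat (dropped) (horizontal distance between ramp_tub and base_seat below 0.06 m and z of ramp_tub in the frame of base_seat above 0.015 m and contact force between the fingers and ramp_tub below 0.02 N).
It fails at once if open_tub let go more than 15 mm above its seat (dropped) (horizontal distance between open_tub and ramp_seat below 0.06 m and z of open_tub in the frame of ramp_seat above 0.015 m and contact force between the fingers and open_tub below 0.02 N).
It fails at once if loose_lid let go more than 15 mm above its seat (dropped) (horizontal distance between loose_lid and open_seat below 0.06 m and z of loose_lid in the frame of open_seat above 0.015 m and contact force between the fingers and loose_lid below 0.02 N).
It also fails if it takes over 72 s, if anything falls off the work surface, if the arm or the gripper's body presses on something with over 40 N, if the wrist force passes 120 N, or if a joint passes its speed limit or range.

### The arm

A 6-joint arm with a two-finger parallel gripper is mounted at the origin on the work surface. World frame = base frame: x ahead of the robot, y to its left, z up, the work surface at z = 0. Lengths are in mm, angles in rad, forces in N, time in s.
With the tool pointing down it reaches from about 400 to 825 mm from the base axis. Payload 7 kg.
Tool frame: the origin (TCP) lies between the finger pads; the fingertips stand 19 mm ahead of it and the grasp point (between the pads) is the TCP; z points along the fingers, y is the line along which they close (so a half turn about z gives the same grasp; the last joint's range is limited). The gripper opens to 88 mm and grips with 3 to 60 N. Pads are 19 mm wide; open, the fingers measure 130 mm over their backs; the gripper's body (78 mm by 193 mm) begins 47 mm behind the grasp point.
Start: joints at [-0.847, 0.359, 0.012, 0, -1.224, -0.288], TCP at [284.913, -611.898, 245.561] pointing down, gripper open.
Joint ranges: [-3.07, 3.07], [-1.43, 2.12], [-1.02, 1.25], [-3.03, 1.67], [-3.05, -0], [-3.03, 3.03]. Speed limits (rad/s): [2.39, 2.39, 3.01, 3.14, 3.14, 3.14].

### API

Orientations are given as a 3x3 rotation matrix whose columns are the frame's x, y, z axes.
In Python, from plant import ctrl gives the robot as it stands. The module is installed in compiled form; this text tells all that it offers. Calls block until the motion is done:
- ctrl.move_pose(position, orientation): joint-space move of the TCP to a pose.
- ctrl.movel(position, v=150, frame=None): straight line of the TCP; frame=None keeps the orientation; v is the mean speed in mm/s.
- ctrl.set_joints(angles): joint-space move.
- ctrl.move_gripper(opening, newtons=None): finger opening in mm; newtons is the grip in N (None keeps the last); returns when the fingers have stopped.
- ctrl.pause(seconds).
- ctrl.ik(position, orientation): joint angles nearest the present ones, or None.
- ctrl.get_image(name): name is "scene" or "side" or "wrist"; returns a dict with "image" (384x512x3 uint8, blue, green, red), "fx", "fy", "cx", "cy" (pixels), "k1" (the pictures are not rectified: a ray, as slopes to the right and down, at radius r is drawn at 1 + k1 r^2 times it, then the intrinsics apply), "pose" (4x4, takes a point from camera to world coordinates); the wrist camera has in their place "T_tool_cam" (4x4, takes a point from camera to tool coordinates, whose origin is the TCP and whose axes are the flange's). Camera axes: x right, y up, looking along -z (the intrinsics and any distortion apply to the point x, -y, -z); pixel columns grow to the right and rows downward; lengths in mm; the calibration is good to about 2 mm. A picture is of the moment at which its call begins: read the wrist's pose just before it. There is no depth.
A pose or a line that the arm cannot do raises ctrl.MotionError and nothing moves.
- ctrl.close_job(): hands the job in; it is judged then, once.
Readings, each from a call of its own:
- ctrl.current_time(): time.
- ctrl.current_q(): joint angles.
- ctrl.current_dq(): joint speeds.
- ctrl.current_tau(): joint torques, N m.
- ctrl.current_tool_pos(): TCP position.
- ctrl.current_eef_rot(): TCP orientation.
- ctrl.current_ft_force(): force on the tool from outside, world axes, zero at the start.
- ctrl.current_moment(): the same for the moment, N m.
- ctrl.current_finger_gap(): finger opening in mm.
- ctrl.current_grip_force(): force on a finger pad.
Only numpy, scipy, OpenCV 4.12 (cv2) and the standard library are available. Lean on these libraries where they do the work, as an engineer would, in place of code of your own. Each camera call takes 0.05 s, during which the arm holds its last target. There are 200 camera calls.

## Working session

There is one attempt and no reset: what is moved stays moved. The work goes in short steps, each a Python script; the robot and the scene stay as the last script left them, time stands still between calls to the robot, and variables do not carry over. Pictures are saved under pics/ and viewed, at most 10 in all, crops included, and the job is handed in when it is done.

```bash
ls; mkdir -p pics; cat > h.py <<'E'
import numpy as np, cv2
from plant import ctrl
E
python3 - <<'E'
from h import *
a=ctrl.get_image("scene");b=ctrl.get_image("side")
np.set_printoptions(precision=4,suppress=True)
for n,d in(("scene",a),("side",b)):
    cv2.imwrite(f"pics/{n}0.png",d["image"]); print(n,d["fx"],d["fy"],d["cx"],d["cy"],d["k1"]);print(d["pose"])
w=ctrl.get_image("wrist");cv2.imwrite("pics/w0.png",w["image"]);print(w["fx"],w["fy"],w["cx"],w["cy"],w["k1"],w["T_tool_cam"]);print(ctrl.current_eef_rot(),ctrl.current_time())
E
```

```text
pics
scene 483.51544286690586 483.51544286690586 248.4691022377977 189.4472103750169 0.023553243525680022
[[  -0.1066   -0.6946    0.7115 1585.4227]
 [   0.9942   -0.0628    0.0877   82.4457]
 [  -0.0162    0.7167    0.6972 1128.7447]
 [   0.        0.        0.        1.    ]]
side 479.585957224641 479.585957224641 255.1407099290293 193.3043544986507 -0.11267383097119499
[[ -0.9044   0.2812  -0.321  114.6798]
 [ -0.4265  -0.5702   0.7021 883.6481]
 [  0.0144   0.7719   0.6356 940.7771]
 [  0.       0.       0.       1.    ]]
288.85004408769674 288.85004408769674 248.02617817857112 190.9400288681827 -0.019064100650927458 [[   0.0013    0.9688    0.248    66.8009]
 [   1.       -0.0015    0.0008    0.4892]
 [   0.0012    0.248    -0.9688 -140.6098]
 [   0.        0.        0.        1.    ]]
[[-0.9066 -0.422  -0.0007]
 [-0.422   0.9066  0.0011]
 [ 0.0001  0.0013 -1.    ]] 0.15
```

View pics/scene0.png

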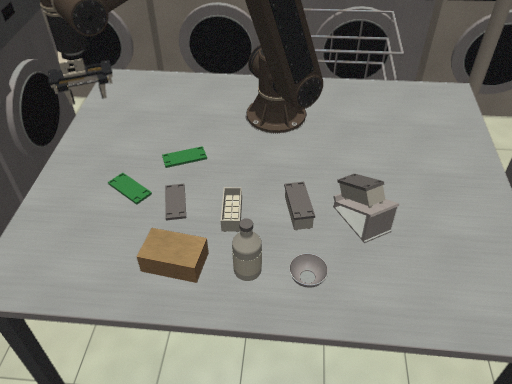

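View pics/side0.png

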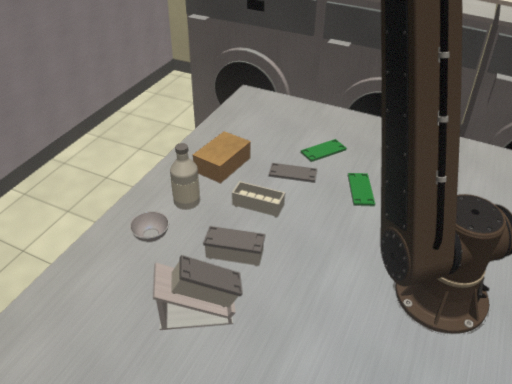

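Scene (512x384): the candidates for the loose lid are the grey lid (175,201) and two green look-alikes at (185,157) and (130,187). The grey lid matches the description. Open tub with tablets is at (232,208), base tub at (298,204), and ramp tub on the stand at (362,188). Bystanders are the bottle (247,250), carton (173,254) and bowl (308,270).

```bash
cat > h.py <<'E'
import numpy as np, cv2
from plant import ctrl
np.set_printoptions(precision=2,suppress=True)
F=np.diag([1.,-1,-1])
def K(d): return np.array([[d["fx"],0,d["cx"]],[0,d["fy"],d["cy"]],[0,0,1]]),np.array([d["k1"],0,0,0])
def shot(n):
    p,R=np.array(ctrl.current_tool_pos()),np.array(ctrl.current_eef_rot())
    d=ctrl.get_image(n)
    if n=="wrist":
        T=np.eye(4);T[:3,:3]=R;T[:3,3]=p;d["pose"]=T@d["T_tool_cam"]
    return d
def project(d,P):
    T=d["pose"];R=(T[:3,:3]@F).T;k,c=K(d)
    return cv2.projectPoints(np.asarray(P,float).reshape(-1,1,3),cv2.Rodrigues(R)[0],-R@T[:3,3],k,c)[0][:,0]
def on_z(d,uv,z):
    k,c=K(d);s=cv2.undistortPoints(np.array(uv,float).reshape(-1,1,2),k,c)[:,0]
    r=np.c_[s,np.ones(len(s))]@(d["pose"][:3,:3]@F).T;o=d["pose"][:3,3]
    return o+r*((z-o[2])/r[:,2])[:,None]
def ortho(d,O,X,Y,w,h,s=2):
    "view of plane O+aX+bY, a in +-w, b in +-h mm, s px/mm; col=a,row=b"
    a,b=np.meshgrid(np.arange(-w*s,w*s+1)/s,np.arange(-h*s,h*s+1)/s)
    P=O+a[...,None]*X+b[...,None]*Y
    m=project(d,P.reshape(-1,3)).reshape(*a.shape,2).astype(np.float32)
    return cv2.remap(d["image"],m,None,cv2.INTER_LINEAR)
E
python3 - <<'E'
from h import *
d=shot("scene")
for n,uv,z in(("lid",[175,200],18),("open",[232,199],57),("base",[298,194],67),("ramp",[361,182],124),("bottle",[247,270],0),("bowl",[308,272],20),("box",[175,245],70),("g1",[185,157],18),("g2",[130,187],18),
 ("baseends",[[295,184],[301,213]],67),("openends",[[232,190],[231,224]],57),("lidends",[[175,185],[176,217]],18)): print(n,on_z(d,uv,z)[:,:2])
# stand footprint bottom corners
print(on_z(d,[[363,237],[394,223],[335,205]],[0])[:,:2])
E
```

```text
lid [[ 522.01 -288.54]]
open [[538.89 -98.91]]
base [[508.31 104.63]]
ramp [[497.73 289.89]]
bottle [[762.18 -28.46]]
bowl [[767.33 143.62]]
box [[ 746.72 -232.83]]
g1 [[ 308.1  -299.19]]
g2 [[ 475.89 -451.03]]
baseends [[463.98  93.64]
 [588.29 116.25]]
openends [[ 499.01 -104.18]
 [ 642.46  -88.22]]
lidends [[ 452.92 -303.66]
 [ 594.98 -269.38]]
[[607.32 307.23]
 [541.25 405.65]
 [480.01 226.25]]
```

```bash
python3 - <<'E'
from h import *
import pickle
D=np.array([[-1,0,0],[0,1,0],[0,0,-1.]])
for n,p in(("wA",[490,-190,280]),("wB",[490,190,300])):
    ctrl.move_pose(p,D);ctrl.pause(.3);d=shot("wrist");pickle.dump(d,open(n+".pkl","wb"));cv2.imwrite(f"pics/{n}.png",d["image"]);print(ctrl.current_time(),ctrl.current_tool_pos(),ctrl.current_q())
E
python3 -c "
import cv2,numpy as np
a=cv2.imread('pics/wA.png');b=cv2.imread('pics/wB.png');cv2.imwrite('pics/AB.png',cv2.resize(np.vstack([a,b]),(400*1,600)))"
```

```text
2.2667 [ 489.92 -190.36  279.85] [ 0.    0.09 -0.26  0.   -1.22 -1.57]
4.0333 [490.19 189.47 300.01] [ 0.74  0.08 -0.23  0.   -1.27 -2.31]
```

View pics/wA.png

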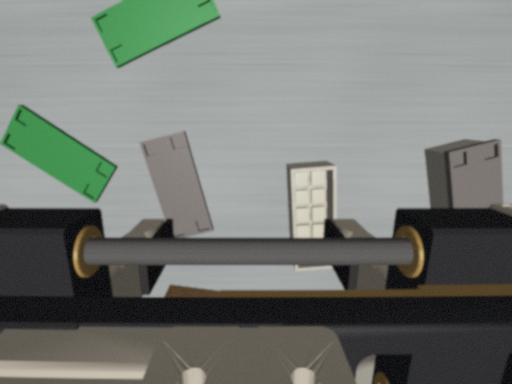

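View pics/wB.png

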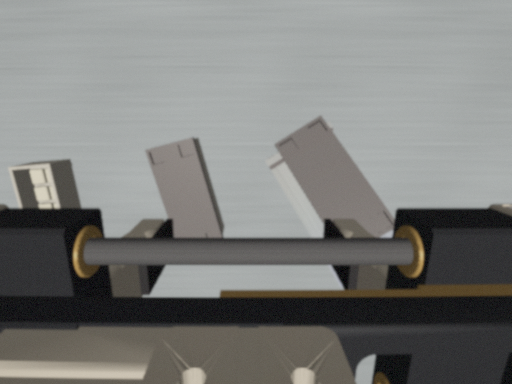

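The wrist views show the loose lid at (178,183), open tub (312,215), base lid (187,190) and ramp lid (335,175), but the gripper hides everything below row 205. Next I'll place the camera square above the ramp lid and the base lid.

```bash
cat >> h.py <<'E'
D=np.array([[-1,0,0],[0,1,0],[0,0,-1.]])
def frame(yaw,pitch=0):
    c,s=np.cos(yaw),np.sin(yaw);cp,sp=np.cos(pitch),np.sin(pitch)
    X=np.array([c*cp,s*cp,sp]);Y=np.array([-s,c,0]);return np.c_[X,Y,np.cross(X,Y)]
def tool(R): return np.c_[-R[:,0],R[:,1],-R[:,2]]
def look(c,R,h=210):
    "camera square above point c of a face with frame R"
    ctrl.move_pose(c+R@[66.8,0,h],tool(R));ctrl.pause(.3);return shot("wrist")
def fit(d,c,R,name,f=lambda g:g<115,w=110,h=65):
    o=ortho(d,c,R[:,0],R[:,1],w,h,4);g=cv2.GaussianBlur(cv2.cvtColor(o,cv2.COLOR_BGR2GRAY),(5,5),0)
    m=cv2.morphologyEx(f(g).astype(np.uint8)*255,cv2.MORPH_OPEN,np.ones((25,25)))
    m=cv2.morphologyEx(m,cv2.MORPH_CLOSE,np.ones((41,41)))
    k=max(cv2.findContours(m,cv2.RETR_EXTERNAL,cv2.CHAIN_APPROX_NONE)[0],key=cv2.contourArea)
    (x,y),(a,b),t=cv2.minAreaRect(k)
    if a<b:a,b,t=b,a,t+90
    t=(t+90)%180-90
    cv2.drawContours(o,[cv2.boxPoints(((x,y),(a,b),t)).astype(int)],0,(0,0,255),1);cv2.imwrite(f"pics/{name}.png",o)
    P=c+R@[x/4-w,y/4-h,0]
    print(name,"centre",P,"size",a/4,b/4,"dyaw",t, "gray c/med",g[g.shape[0]//2,g.shape[1]//2],np.median(g))
    return P,np.radians(t)
E
python3 - <<'E'
from h import *
import pickle
b=pickle.load(open("wB.pkl","rb"))
c=on_z(b,[187,190],67)[0];print(c)
R=frame(np.radians(10));d=look(c,R);pickle.dump(d,open("vb.pkl","wb"));fit(d,c,R,"vb")
c=on_z(b,[335,175],124)[0];print(c)
R=frame(np.radians(32.5),np.radians(30));d=look(c,R,180);pickle.dump(d,open("vr.pkl","wb"));fit(d,c,R,"vr")
print(ctrl.current_time())
a=cv2.imread("pics/vb.png");e=cv2.imread("pics/vr.png");cv2.imwrite("pics/v1.png",cv2.resize(np.vstack([a,e]),(480,568)))
E
```

```text
[517.82 107.76  67.  ]Traceback (most recent call last):
  File "<stdin>", line 5, in <module>
  File "h.py", line 37, in fit
    k=max(cv2.findContours(m,cv2.RETR_EXTERNAL,cv2.CHAIN_APPROX_NONE)[0],key=cv2.contourArea)
ValueError: max() iterable argument is empty
```

```bash
sed -i 's/m=cv2.morphologyEx(f(g).astype(np.uint8)\*255,/m=cv2.threshold(g,0,255,cv2.THRESH_OTSU+cv2.THRESH_BINARY_INV)[1] if f is None else f(g).astype(np.uint8)*255\n    m=cv2.morphologyEx(m,/; s/f=lambda g:g<115/f=None/' h.py
python3 - <<'E'
from h import *
import pickle
b=pickle.load(open("wB.pkl","rb"))
c=on_z(b,[187,190],67)[0]
R=frame(np.radians(10));d=pickle.load(open("vb.pkl","rb"));fit(d,c,R,"vb")
c=on_z(b,[335,175],124)[0];print(c)
R=frame(np.radians(32.5),np.radians(30));d=look(c,R,180);pickle.dump(d,open("vr.pkl","wb"));fit(d,c,R,"vr")
print(ctrl.current_time())
a=cv2.imread("pics/vb.png");e=cv2.imread("pics/vr.png");cv2.imwrite("pics/v1.png",cv2.resize(np.vstack([a,e]),(480,568)))
E
```

```text
vb centre [528.83 105.68  67.  ] size 151.0058135986328 65.24742126464844 dyaw 4.0141754150390625 gray c/med 152 174.0
[486.03 286.52 124.  ]
vr centre [491.66 281.74 125.26] size 152.44915771484375 63.293922424316406 dyaw -0.15569305419921875 gray c/med 134 169.0
6.0917
```

View pics/v1.png

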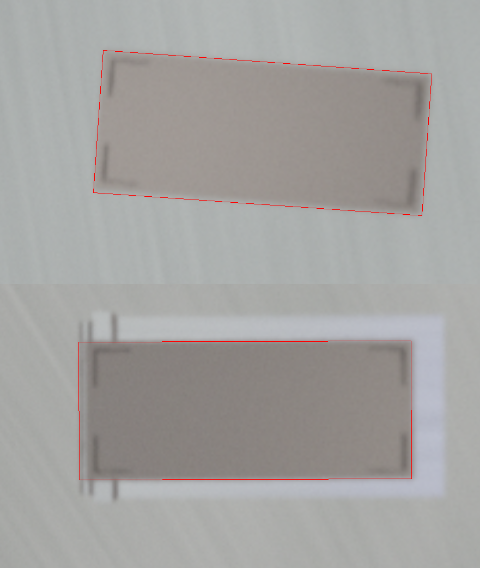

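The ramp fit is good except at its low end, where the lip merges with the lid edge. I'll locate the recess marks by intensity profile instead.

```bash
python3 - <<'E'
from h import *
import pickle
for n,c,R in(("vb",np.array([528.83,105.68,67]),frame(np.radians(14.01))),("vr",np.array([491.66,281.74,125.26]),frame(np.radians(32.35),np.radians(30)))):
    d=pickle.load(open(n+".pkl","rb"))
    g=cv2.cvtColor(ortho(d,c,R[:,0],R[:,1],85,40,1),cv2.COLOR_BGR2GRAY).astype(float)
    p=np.r_[g[15:30],g[51:66]].mean(0)
    print(n,"low ",dict(zip(range(-85,-59),p[:26].astype(int))));print(" high",dict(zip(range(60,86),p[145:].astype(int))))
    p=g[:, 20:32].mean(1)+g[:,-32:-20].mean(1);print(" y",dict(zip(range(-40,-15),(p[:25]/2).astype(int))),dict(zip(range(16,41),(p[56:]/2).astype(int))))
E
```

```text
vb low  {-85: np.int64(174), -84: np.int64(174), -83: np.int64(174), -82: np.int64(174), -81: np.int64(175), -80: np.int64(175), -79: np.int64(176), -78: np.int64(175), -77: np.int64(173), -76: np.int64(167), -75: np.int64(160), -74: np.int64(154), -73: np.int64(147), -72: np.int64(135), -71: np.int64(128), -70: np.int64(139), -69: np.int64(149), -68: np.int64(153), -67: np.int64(153), -66: np.int64(154), -65: np.int64(154), -64: np.int64(154), -63: np.int64(153), -62: np.int64(153), -61: np.int64(153), -60: np.int64(154)}
 high {60: np.int64(141), 61: np.int64(141), 62: np.int64(141), 63: np.int64(141), 64: np.int64(141), 65: np.int64(141), 66: np.int64(140), 67: np.int64(138), 68: np.int64(133), 69: np.int64(125), 70: np.int64(120), 71: np.int64(122), 72: np.int64(130), 73: np.int64(140), 74: np.int64(149), 75: np.int64(159), 76: np.int64(167), 77: np.int64(172), 78: np.int64(174), 79: np.int64(174), 80: np.int64(175), 81: np.int64(174), 82: np.int64(174), 83: np.int64(173), 84: np.int64(173), 85: np.int64(173)}
 y {-40: np.int64(176), -39: np.int64(176), -38: np.int64(176), -37: n
[... 2219 characters left out ...]
25), -26: np.int64(130), -25: np.int64(132), -24: np.int64(133), -23: np.int64(133), -22: np.int64(133), -21: np.int64(133), -20: np.int64(134), -19: np.int64(133), -18: np.int64(134), -17: np.int64(133), -16: np.int64(133)} {16: np.int64(134), 17: np.int64(134), 18: np.int64(134), 19: np.int64(135), 20: np.int64(134), 21: np.int64(134), 22: np.int64(134), 23: np.int64(134), 24: np.int64(134), 25: np.int64(134), 26: np.int64(131), 27: np.int64(127), 28: np.int64(126), 29: np.int64(130), 30: np.int64(136), 31: np.int64(147), 32: np.int64(162), 33: np.int64(173), 34: np.int64(178), 35: np.int64(179), 36: np.int64(178), 37: np.int64(178), 38: np.int64(177), 39: np.int64(176), 40: np.int64(174)}
```

Both lids are located, so I'll pick up the ramp tub.

```bash
cat >> h.py <<'E'
BY=np.radians(14.01);BC=np.array([528.5,105.6,0])
def grasp(p,R,n=40,app=70,lift=None,v=120):
    ctrl.move_gripper(88)
    ctrl.move_pose(p+R[:,2]*app,tool(R));ctrl.movel(p,v=v);ctrl.pause(.1)
    print("pre",ctrl.current_tool_pos()-p,ctrl.current_ft_force())
    ctrl.move_gripper(40,n);print("gap",ctrl.current_finger_gap(),ctrl.current_grip_force(),ctrl.current_tool_pos()-p)
    ctrl.movel(p+R[:,2]*(lift or app),v=v);ctrl.pause(.2);print("lifted",ctrl.current_finger_gap(),ctrl.current_ft_force(),ctrl.current_moment(),ctrl.current_time())
def lower(z,v=60,fmax=8,below=3):
    "straight down to 5 mm above z, then 1 mm steps until touch"
    p=np.array(ctrl.current_tool_pos());p[2]=z+5;ctrl.movel(p,v=v);ctrl.pause(.25);f0=ctrl.current_ft_force()[2]
    for k in range(5+below):
        p[2]-=1;ctrl.movel(p,v=20);ctrl.pause(.05);f=ctrl.current_ft_force()-np.r_[0,0,f0]
        print("%.1f %.1f |"%(p[2]-z,f[2]),end=" ")
        if f[2]>fmax:break
    print(ctrl.current_tool_pos(),ctrl.current_ft_force())
E
python3 - <<'E'
from h import *
R=frame(np.radians(32.35),np.radians(30));c=np.array([492.98,282.57,126.2])
grasp(c-5*R[:,2],R,40,70,70)
B=frame(BY);ctrl.move_pose(BC+[0,0,123+70],tool(B));ctrl.pause(.3)
print(ctrl.current_tool_pos(),ctrl.current_finger_gap(),ctrl.current_time())
s=shot("scene")["image"][120:240,230:410];t=shot("side")["image"][170:320,150:330]
cv2.imwrite("pics/c1.png",np.vstack([cv2.resize(s,(450,300)),cv2.resize(t,(450,300))]))
E
```

```text
Traceback (most recent call last):
  File "h.py", line 49, in grasp
    ctrl.move_pose(p+R[:,2]*app,tool(R));ctrl.movel(p,v=v);ctrl.pause(.1)
    ~~~~~~~~~~~~~~^^^^^^^^^^^^^^^^^^^^^^
plant.MotionError: the arm cannot take that pose within its joint ranges
```

```bash
python3 - <<'E'
from h import *
R=frame(np.radians(32.35),np.radians(30));c=np.array([492.98,282.57,126.2])
H=np.diag([-1,-1,1.])
print(ctrl.current_q())
for t,T in(("n",tool(R)),("half",tool(R)@H)):
  for off in(-20,0,20):
    for a in(-5,15,35,55,70):
        print(t,off,a,ctrl.ik(c+R@[off,0,a],T))
for dt in(5,10,15): # less tilt
  Q=frame(np.radians(32.35),np.radians(30-dt))
  print(dt,[ctrl.ik(c+R[:,2]*a,tool(Q)@h) is not None for h in(np.eye(3),H) for a in(-5,35,70)])
E
```

```text
[ 1.04 -0.23 -0.74  0.4  -0.63 -2.31]
n -20 -5 None
n -20 15 None
n -20 35 None
n -20 55 None
n -20 70 None
n 0 -5 None
n 0 15 None
n 0 35 None
n 0 55 None
n 0 70 None
n 20 -5 None
n 20 15 None
n 20 35 None
n 20 55 None
n 20 70 [ 0.84 -0.07 -1.01  0.87 -0.18 -2.67]
half -20 -5 None
half -20 15 None
half -20 35 None
half -20 55 None
half -20 70 None
half 0 -5 None
half 0 15 None
half 0 35 None
half 0 55 None
half 0 70 None
half 20 -5 None
half 20 15 None
half 20 35 None
half 20 55 None
half 20 70 [ 0.84 -0.07 -1.01  0.87 -0.18  0.47]
5 [False, True, True, False, True, True]
10 [True, True, True, True, True, True]
15 [True, True, True, True, True, True]
```

The full 30° tool tilt isn't reachable. The grip allows free pitch about the closing axis, so I'll grip with the tool pitched 18° and place with it at −12°.

```bash
python3 - <<'E'
from h import *
r=np.radians
R=frame(r(32.35),r(30));c=np.array([492.98,282.57,126.2]);p=c-5*R[:,2]
print("now",ctrl.current_tool_pos(),ctrl.current_time())
for dt in(12,15):
  Q=tool(frame(r(32.35),r(30-dt)));P=tool(frame(BY,r(-dt)))
  for a in(0,35,70): print(dt,a,ctrl.ik(p+R[:,2]*a,Q))
  for a in(0,70): print("place",ctrl.ik(BC+[0,0,123+a],P))
E
```

```text
now [459.12 269.1  313.05] 6.3083
12 0 [ 0.92  0.15 -0.75  0.29 -0.39 -2.18]
12 35 [ 0.94  0.08 -0.73  0.25 -0.48 -2.15]
12 70 [ 0.96  0.01 -0.72  0.23 -0.56 -2.14]
place [ 0.52  0.37 -0.27 -0.06 -1.14 -1.81]
place [ 0.52  0.3  -0.19 -0.06 -1.28 -1.82]
15 0 [ 0.92  0.17 -0.67  0.19 -0.49 -2.08]
15 35 [ 0.93  0.11 -0.66  0.17 -0.56 -2.08]
15 70 [ 0.95  0.04 -0.65  0.16 -0.65 -2.07]
place [ 0.51  0.4  -0.23 -0.07 -1.2  -1.8 ]
place [ 0.51  0.33 -0.15 -0.07 -1.34 -1.81]
```

```bash
python3 - <<'E'
import re
s=open("h.py").read()
s=s.replace("lift=None,v=120):","lift=None,v=120,Q=None):\n    Q=tool(R) if Q is None else Q").replace("app,tool(R));ctrl.movel(p,v=v)","app,Q);ctrl.movel(p,v=v)")
open("h.py","w").write(s)
E
python3 - <<'E'
from h import *
r=np.radians
R=frame(r(32.35),r(30));c=np.array([492.98,282.57,126.2])
grasp(c-5*R[:,2],R,40,70,70,Q=tool(frame(r(32.35),r(15))))
ctrl.move_pose(BC+[0,0,123+70],tool(frame(BY,r(-15))));ctrl.pause(.3)
print(ctrl.current_tool_pos(),ctrl.current_finger_gap(),ctrl.current_time())
s=shot("scene")["image"][120:240,230:410];t=shot("side")["image"][170:320,150:330]
cv2.imwrite("pics/c1.png",np.vstack([cv2.resize(s,(450,300)),cv2.resize(t,(450,300))]))
E
```

```text
pre [0.08 0.28 1.24] [-0.69 -0.09 -0.1 ]
gap 63.42858648544253 39.97571066021919 [ 0.04 -0.07  0.2 ]
lifted 63.31244137833457 [-0.05  0.18 -2.7 ] [-0.64  1.07 -0.  ] 9.4
[528.03 106.41 193.52] 63.670018774039676 10.425
```

View pics/c1.png

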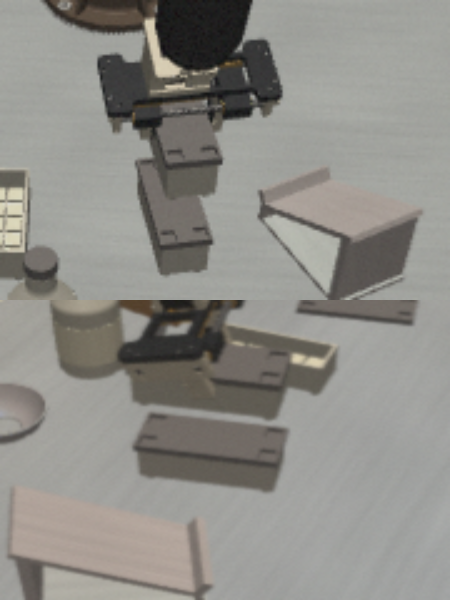

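The tub hangs level and in line above the base tub (both crops). Lowering it now.

```bash
python3 - <<'E'
from h import *
r=np.radians
ctrl.movel(BC+[0,0,150],v=80)
lower(123)
print(ctrl.current_finger_gap(),ctrl.current_time())
E
```

```text
4.0 -0.9 | 3.0 -1.3 | 2.0 -0.6 | 1.0 0.2 | 0.0 -1.1 | -1.0 8.1 | [528.84 105.54 122.67] [-2.85  0.09  5.23]
63.358468765049274 13.7833
```

```bash
cat >> h.py <<'E'
def release(up=90):
    ctrl.move_gripper(88);p=np.array(ctrl.current_tool_pos());ctrl.movel(p-up*np.array(ctrl.current_eef_rot())[:,2],v=150)
E
python3 - <<'E'
from h import *
import pickle
release()
B=frame(BY);c=BC+[0,0,128];d=look(c,B,180);pickle.dump(d,open("vs.pkl","wb"));fit(d,c,B,"vs")
print(ctrl.current_time())
A=pickle.load(open("wA.pkl","rb"));c=on_z(A,[312,205],57)[0];c[0]+=10;R=frame(r:=np.radians(6));d=look(c,R,200);pickle.dump((d,c,R),open("vo.pkl","wb"));fit(d,c,R,"vo")
print(ctrl.current_time())
A=cv2.imread("pics/vs.png");e=cv2.imread("pics/vo.png");cv2.imwrite("pics/v2.png",cv2.resize(np.vstack([A,e]),(480,568)))
E
```

```text
vs centre [528.59 104.72 128.  ] size 151.24996948242188 64.74998474121094 dyaw 0.0 gray c/med 145 166.0
16.0417
vo centre [ 545.09 -106.27   57.  ] size 219.99996948242188 129.99996948242188 dyaw 0.0 gray c/med 212 174.0
17.3
```

View pics/v2.png

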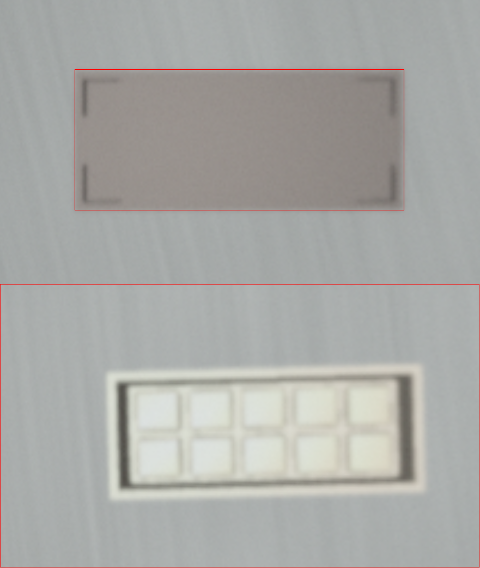

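The stack (upper) is seated, square, and within about 1 mm. The open tub (lower) is clear, so I'll fit it as bright pixels and pick it.

```bash
python3 - <<'E'
from h import *
import pickle
d,c,R=pickle.load(open("vo.pkl","rb"))
P,t=fit(d,c,R,"vo2",f=lambda g:cv2.morphologyEx(((g>188)*255).astype(np.uint8),cv2.MORPH_CLOSE,np.ones((61,61)))>0)
y=np.radians(6)+t;print(np.degrees(y))
import sys
Q=frame(y);p=P.copy();p[2]=40
print([ctrl.ik(p+[0,0,a],tool(Q)) is not None for a in(0,70)],[ctrl.ik(BC+[0,0,122+40+a],tool(frame(BY))) is not None for a in(0,60)])
pickle.dump((P,y),open("open.pkl","wb"))
E
```

```text
vo2 centre [ 556.62 -102.23   57.  ] size 146.16094970703125 60.17341613769531 dyaw -1.3639297485351562 gray c/med 212 174.0
4.636070251464844
[True, True] [True, True]
```

```bash
python3 - <<'E'
from h import *
import pickle
P,y=pickle.load(open("open.pkl","rb"));p=P.copy();p[2]=40
grasp(p,frame(y),35,60,185,v=180)
S=np.array([528.4,105.1,0])
ctrl.move_pose(S+[0,0,225],tool(frame(BY)));ctrl.movel(S+[0,0,185],v=100);ctrl.pause(.2)
e=S-ctrl.current_tool_pos();print("err",e[:2],ctrl.current_finger_gap(),ctrl.current_time())
lower(162)
print(ctrl.current_finger_gap(),ctrl.current_time())
E
```

```text
pre [1.65 0.13 1.82] [-0.05  0.64 -0.66]
gap 57.56660412050801 34.9971342086792 [0.08 0.04 0.21]
lifted 57.547037051758416 [-0.06  0.44 -2.02] [ 0.01 -0.02 -0.05] 20.775
err [-0.44 -0.09] 57.7368057701704 22.375
4.0 -0.7 | 3.0 0.3 | 2.0 0.6 | 1.0 -0.3 | 0.0 2.4 | -1.0 10.0 | [529.12 105.24 162.13] [-3.31  0.53  7.63]
57.789540146457135 24.875
```

```bash
python3 - <<'E'
from h import *
import pickle
release(60)
B=frame(BY);c=BC+[0,0,179];d=look(c,B,180);fit(d,c,B,"vs2",f=lambda g:cv2.morphologyEx(((g>188)*255).astype(np.uint8),cv2.MORPH_CLOSE,np.ones((61,61)))>0)
print(ctrl.current_time())
A=pickle.load(open("wA.pkl","rb"));c=on_z(A,[178,185],18)[0];R=frame(np.radians(15));d=look(c,R,200)
P,t=fit(d,c,R,"vl");y=np.radians(15)+t;print(np.degrees(y));pickle.dump((P,y),open("lid.pkl","wb"))
print(ctrl.current_time())
A=cv2.imread("pics/vs2.png");e=cv2.imread("pics/vl.png");cv2.imwrite("pics/v3.png",cv2.resize(np.vstack([A,e]),(480,568)))
E
```

```text
vs2 centre [528.74 105.15 179.  ] size 144.25 58.5 dyaw 0.0 gray c/med 196 163.0
27.1583
vl centre [ 521.4  -292.37   18.  ] size 151.0704803466797 64.67112731933594 dyaw -1.0416259765625 gray c/med 147 167.0
13.9583740234375
29.0583
```

View pics/v3.png

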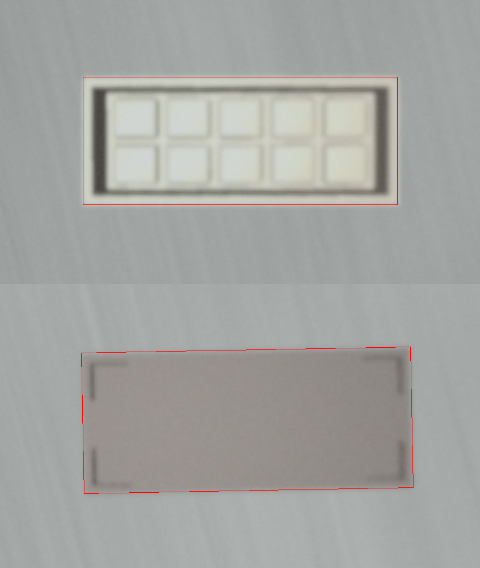

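The open tub (upper) sits square and centred; the grey loose lid (lower) is well fitted. Now the lid.

```bash
python3 - <<'E'
from h import *
import pickle
P,y=pickle.load(open("lid.pkl","rb"));p=P.copy();p[2]=22
grasp(p,frame(y),20,50,225,v=180)
S=np.array([528.7,105.2,0])
ctrl.move_pose(S+[0,0,250],tool(frame(BY)));ctrl.movel(S+[0,0,210],v=100);ctrl.pause(.2)
e=S-ctrl.current_tool_pos();print("err",e[:2],ctrl.current_finger_gap(),ctrl.current_time())
lower(193,fmax=6)
print(ctrl.current_finger_gap(),ctrl.current_time())
E
```

```text
pre [ 1.63 -0.3   1.86] [-1.07 -0.03  0.07]
gap 63.519464789857594 20.000553131103516 [ 0.15 -0.05  0.38]
lifted 63.72239268074277 [ 0.03 -0.36 -1.01] [-0.05 -0.03  0.03] 32.6083
err [-0.41 -0.11] 63.17178853347322 34.8333
4.0 0.8 | 3.0 0.2 | 2.0 0.4 | 1.0 -0.5 | 0.0 4.6 | -1.0 11.1 | [529.49 105.32 193.29] [-3.11 -1.13 10.11]
63.467650554646646 37.2333
```

```bash
python3 - <<'E'
from h import *
release(60)
B=frame(BY);c=BC+[0,0,189];d=look(c,B,180);fit(d,c,B,"vs3")
s=shot("scene")["image"][100:240,230:410];t=shot("side")["image"][130:290,150:330]
cv2.imwrite("pics/c3.png",np.vstack([cv2.resize(s,(400,300)),cv2.resize(t,(400,300))]));print(ctrl.current_time())
E
```

```text
vs3 centre [529.17 105.51 189.  ] size 150.5851593017578 64.52498626708984 dyaw -0.31308746337890625 gray c/med 144 165.0
39.4833
```

View pics/c3.png

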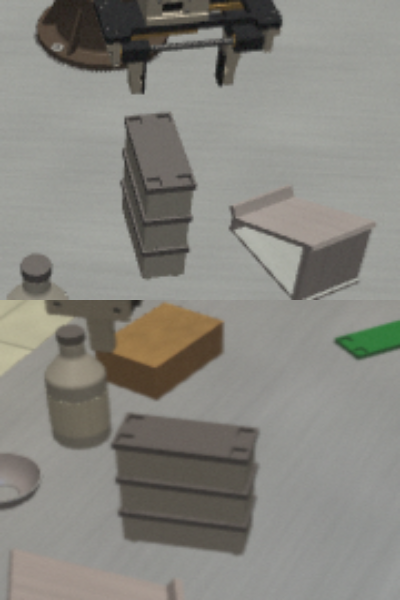

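The stack is level, in line and closed (scene crop (155,200), side crop (185,485)), and the robot is clear of it.

```bash
python3 -c "
from h import *
print(ctrl.close_job())"
```

```text
the job is handed in; nothing more can be done
None
```

The three tubs are stacked on the bottom tub with the loose lid closed on top, level and in line to within about 1 mm in the last camera view; I handed the job in at about 39 s, and the hand-in gave no pass/fail result.

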